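Pack the yellow levelling shims down their tube

TASK

With the long thin rod that has the orange grip, push the yellow shims all the way down their clear tube until they bottom out firmly under the rod. Then stand the rod back in the rack slot it came from. Leave the blue shims in the other tube as they are.

Things in the scene. Friction and masses are not known exactly. Their poses are not given: they have to be found in the camera images.
- rod: Round aluminium rod, 24 mm thick, 115 mm long, with an orange grip 26 mm square, 50 mm tall on top; 0.2 kg. Origin: centre of its lower end; z up the rod, x and y square to the grip. Starts upright in one of three slots (52 mm square, 50 mm deep, 95 mm apart) of a fixed grey rack 56 mm tall. The other rods in it (black grip: fat; green: short) end below 130 mm; 30 mm is free round the grip.
- yellow_tube: Clear upright tube with the yellow shims in it, fixed to the table on a flat yellow foot 90 mm square. Rim 120 mm above the table, bore 44 mm, wall 4 mm, inner floor 6 mm above the table. Origin: on the tube's axis at table height; z is up.
- yellow_shims (a joint): How far (m) the stack of three yellow shims, 41 mm in diameter, 36 mm tall together, has gone down the yellow tube. Its flat top is 110 mm above the table at 0 and 42 mm at 0.068, where it sits on the tube's floor and stops dead. The stack rubs in the tube and stays where left: 9 to 10 N slide it down, so push with up to about 18 N. Keep the rod bearing on it (3 N or more) for a moment at the bottom.
- blue_shims_top (a point): Centre of the top of the blue shims, in the other clear tube of the same kind (blue foot), 80 to 110 mm above the table. These shims are to stay as they are.
Mind the look-alikes: they are no part of the job. What is shaped like the rod but pink, purple or red is not meant.

How it is judged (in metres and radians):
On the way:
1. the yellow shims are at the bottom of their tube (within 3 mm) and the rod bears on them with 3 N or more for a tenth of a second (value of joint yellow_shims above 0.065 m and contact force between rod and yellow_tube above 3 N), for 0.1 s.
At the end, for the whole second after the job is handed in: The yellow shims are on the bottom of their tube (within 3 mm), and the rod stands released and at rest in the slot it came from (lower end within 30 mm of its starting place; upright or leaning on the slot's edge, less than 34 degrees) (value of joint yellow_shims above 0.065 m and distance of rod from where it was at the start of the episode below 0.03 m and angle between rod's own z axis and vertical below 0.6 rad and linear speed of rod below 0.03 m/s); the robot touches nothing.
It fails at once if the blue shims are moved by more than 6 mm (distance of blue_shims_top from where it was at the start of the episode above 0.006 m).
It also fails if it takes over 58 s, if anything falls off the work surface, if the arm or the gripper's body presses on something with over 40 N, if the wrist force passes 120 N, or if a joint passes its speed limit or range.

ROBOT

A 6-joint arm with a two-finger parallel gripper is mounted at the origin on the work surface. World frame = base frame: x ahead of the robot, y to its left, z up, the work surface at z = 0. Lengths are in mm, angles in rad, forces in N, time in s.
With the tool pointing down it reaches from about 350 to 975 mm from the base axis. Payload 7.1 kg.
Tool frame: the origin (TCP) lies at the very end of the fingers, on their centre line; the grasp point (between the pads) lies 19 mm behind it (ctrl.pinch_z is the z of the grasp point in the tool frame, in mm); z points along the fingers, y is the direction in which the jaws open and shut (so a half turn about z gives the same grasp; the last joint's range is limited). The gripper opens to 88 mm and grips with 3 to 60 N. Pads are 20 mm wide; open, the fingers measure 115 mm over their backs; the gripper's body (75 mm by 178 mm) begins 61 mm behind the grasp point.
Start: joints at [1.083, 0.423, 1.63, -0, 1.089, -0.019], TCP at [282.352, 557.568, 222.675] pointing down, gripper open.
Joint ranges: [-3, 3], [-0.9, 2.11], [0.09, 2.58], [-1.31, 4.45], [0.11, 2.69], [-2.54, 2.54]. Speed limits (rad/s): [2.39, 2.39, 3.01, 3.14, 3.14, 3.14].

INTERFACE

Orientations are given as a rotation vector (axis times angle).
In Python, from workcell import get_obs, optics, ctrl gives the robot as it stands.
- The arm moves only by the shell command python3 -m jog 'ROWS'. ROWS is a JSON object of lists of equal length, an entry for each row: "delta_rot": the turn, a rotation vector about the tool's x, y, z in rad, a list of three; "translation": the shift along the tool's x, y, z in mm, a list of three; "hand": the opening, from -1 (shut) to 1 (fully open). In form: {"delta_rot": [[rx, ry, rz], ...], "translation": [[x, y, z], ...], "hand": [hand, ...]}. A call has 1 to 5 rows; each row is the pose to reach, as a shift and turn from the pose commanded when the call began, along the tool's axes at that moment; what a row does not reach only later rows make up. A row lasts 1/10 s, in which the tool goes at most 50 mm and 8.59 degrees, less where a joint would pass 70% of its speed; a pose out of reach is approached as far as the arm can. A call with a gripper value outside its range is refused whole. The fingers move at their own pace and stop on an object; the grip force is fixed at half the most. Time passes only in rows, so rows that repeat a pose let the fingers close. It gives the time, the measured TCP pose, the force and the opening at its end, in the units of the state.
- get_obs(): the state, without advancing time (a new reading comes with each control period).
- optics.get_image(name): name is "side" or "top" or "wrist"; returns the picture (420x560x3 uint8, red, green, blue); there is no depth.
- optics.calibration(name): a dict with "intrinsics" (3x3 intrinsics, pixels), "k1" (the pictures are not rectified: a ray, as slopes to the right and down, at radius r is drawn at 1 + k1 r^2 times it, then the intrinsics apply), "cam_to_world" (4x4, takes a point from camera to world coordinates). Camera axes: x right, y up, looking along -z (the intrinsics and any distortion apply to the point x, -y, -z); pixel columns grow to the right and rows downward; lengths in mm; the calibration is good to about 2 mm. A picture is of the moment at which its call begins: read the wrist's pose just before it. calibration takes no time and is no camera call; for the wrist camera it gives the pose at the moment of the call.
- ctrl.close_job(): hands the job in, once; it reports no verdict.
The state is a dict: "t": time; "qpos": joint angles; "qvel": joint speeds; "joint_torque": joint torques, N m; "ee_pos": TCP position; "orientation": TCP orientation; "ft_force": force on the tool from outside, world axes, zero at the start; "moment": the same for the moment, N m; "width": finger opening in mm.
Only numpy, scipy, OpenCV 4.12 (cv2) and the standard library are available. Lean on these libraries where they do the work, as an engineer would, in place of code of your own. Each camera call takes 0.05 s, during which the arm holds its last target. There are 200 camera calls.

## Working session

There is one attempt and no reset: what is moved stays moved. The work goes in short steps, Python scripts to look and compute and a shell command to move; the robot and the scene stay as the last step left them, time stands still between calls to the robot, and variables do not carry over. Pictures are saved under pics/ and viewed, about 8 in all and at most 12, crops included, and the job is handed in when it is done.

```bash
mkdir -p pics
cat > h.py <<'E'
import numpy as np, cv2
from workcell import get_obs, optics, ctrl
def ray(cal,u,v):
    K=np.array(cal["intrinsics"],float);k=cal["k1"];T=np.array(cal["cam_to_world"],float)
    p=np.array([(u-K[0,2])/K[0,0],(v-K[1,2])/K[1,1]]);q=p.copy()
    for _ in range(20): q=p/(1+k*(q@q))
    d=T[:3,:3]@np.array([q[0],-q[1],-1]);return T[:3,3],d/np.linalg.norm(d)
def atz(cal,u,v,z):
    o,d=ray(cal,u,v);return o+d*(z-o[2])/d[2]
def tri(rs):
    A=np.zeros((3,3));b=np.zeros(3)
    for o,d in rs:
        P=np.eye(3)-np.outer(d,d);A+=P;b+=P@o
    x=np.linalg.solve(A,b);return x,[np.linalg.norm((np.eye(3)-np.outer(d,d))@(x-o)) for o,d in rs]
def snap(n,f,crop=None,s=1):
    cal=optics.calibration(n);im=optics.get_image(n)
    cv2.imwrite(f"pics/{f}_full.png",im[:,:,::-1])
    if crop: x0,y0,x1,y1=crop; im=im[y0:y1,x0:x1]
    cv2.imwrite(f"pics/{f}.png",cv2.resize(im,None,fx=s,fy=s,interpolation=cv2.INTER_CUBIC)[:,:,::-1]);return cal
def tool_delta(dw):
    from scipy.spatial.transform import Rotation as R
    return R.from_rotvec(get_obs()["orientation"]).inv().apply(dw)
E
python3 - <<'E'
from h import *
for n in("top","side","wrist"):
    c=snap(n,n+"0"); print(n,np.round(c["cam_to_world"],2).tolist(),c["k1"])
o=get_obs();print(o)
E
```

```text
top [[0.02, 0.99, -0.13, 377.33], [-1.0, 0.02, -0.0, 57.79], [0.0, 0.13, 0.99, 1020.05], [0.0, 0.0, 0.0, 1.0]] -0.09810534296663487
side [[0.9, 0.3, -0.31, 212.36], [-0.43, 0.62, -0.66, -591.49], [-0.01, 0.73, 0.69, 789.19], [0.0, 0.0, 0.0, 1.0]] 0.036142105245443416
wrist [[0.45, -0.86, -0.23, 220.04], [0.89, 0.44, 0.12, 588.38], [-0.0, -0.26, 0.97, 383.8], [0.0, 0.0, 0.0, 1.0]] -0.06251433523139094
{'t': 0.15, 'qpos': array([ 1.08296907e+00,  4.23708126e-01,  1.63046467e+00, -8.59500856e-06,
        1.08860268e+00, -1.89972441e-02]), 'qvel': array([ 3.04361399e-04, -1.28172547e-03, -2.23033054e-03, -2.26597176e-03,
       -8.07011328e-05,  3.02442779e-04]), 'joint_torque': array([ 2.71037979e-04, -5.44981992e+01, -2.73919362e+01,  6.44160435e-02,
        2.04761373e-02, -1.14153165e-04]), 'ee_pos': array([282.18604278, 557.20787236, 222.07308827]), 'orientation': array([-7.29637013e-01, -3.05539099e+00,  1.80147048e-03]), 'ft_force': array([-0.33119489,  0.5509003 , -0.47748028]), 'moment': array([-0.00943351, -0.06591576,  0.02246303]), 'width': 87.97500409922397}
```

View pics/top0.png

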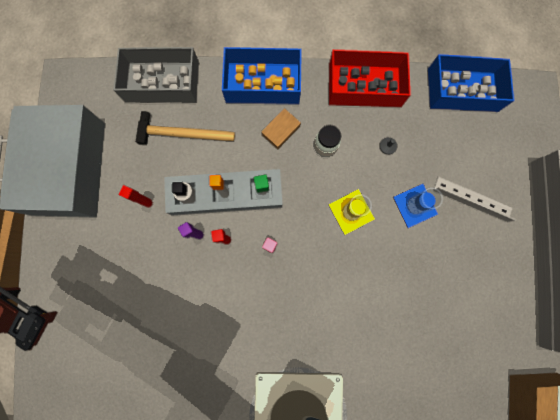

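View pics/side0.png

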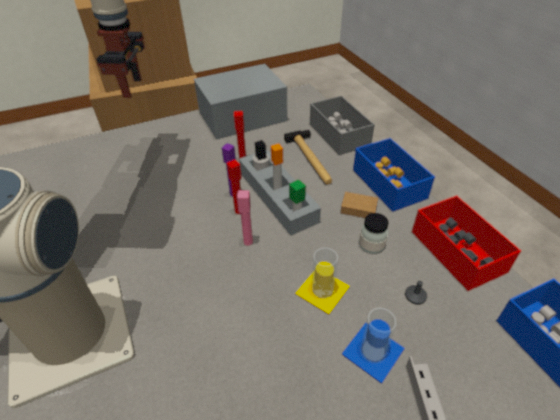

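The top view shows the orange grip at about (216,181) in the rack's middle slot, black at (180,188) and green at (262,184). The yellow tube is at about (357,208) and the blue one at (428,200). In the side view, the orange grip's top is at (277,148). The look-alikes are red (127,191) and (221,236), purple (190,230) and pink (270,245); none is orange and none is in the rack. So the orange one in the middle slot fits the description, and I'll confirm it in crops.

Run:
```python
import cv2,numpy as np
t=cv2.imread("pics/top0_full.png");s=cv2.imread("pics/side0_full.png")
def c(i,x0,y0,x1,y1,w,h): return cv2.resize(i[y0:y1,x0:x1],(w,h),interpolation=cv2.INTER_CUBIC)
# left: top, right: side ; 4x / 
A=c(t,160,160,290,255,520,380);B=c(s,235,130,300,225,260,380)
C=c(t,325,185,380,240,220,220);D=c(s,290,240,355,315,260,300)
im=np.zeros((600,800,3),np.uint8);im[:380,:520]=A;im[:380,530:790]=B;im[380:600,:220]=C
D=c(s,290,240,355,295,260,220);im[380:600,530:790]=D
cv2.imwrite("pics/crops0.png",im)
```

```text
(no output)
```

View pics/crops0.png

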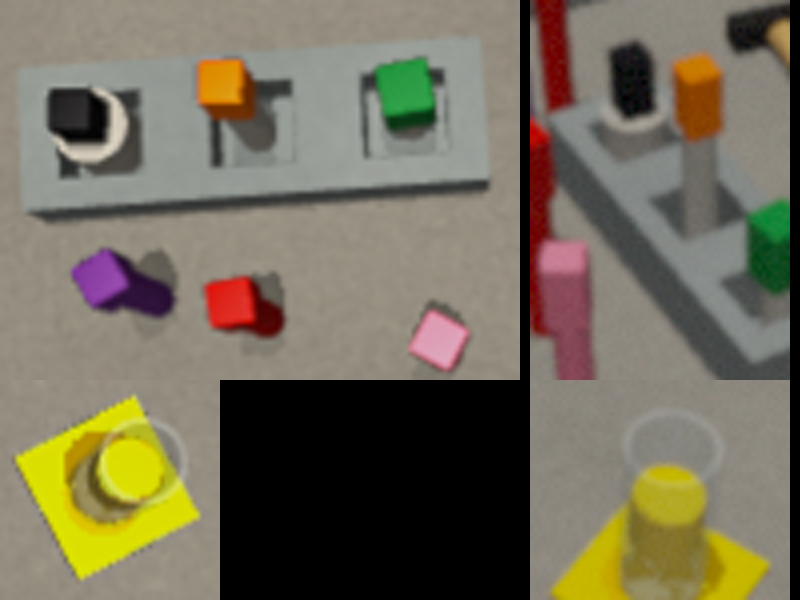

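The crop confirms the silver rod with the orange grip in the middle slot. Its top-face centre is at top (215.5,178.8) and side (277,147.3). The yellow rim's centre is at top (360.8,205.2) and side (325.8,256.8). The shims' top centre is at top (357.8,207.5) and side (324.5,264).

Run:
```python
from h import *
t=optics.calibration("top");s=optics.calibration("side")
for n,a,b in(("grip",(215.5,178.8),(277,147.3)),("rim",(360.8,205.2),(325.8,256.8)),("shims",(357.8,207.5),(324.5,263.5)),("pink",(269.8,244.8),(244.5,193)),("red",(218,235),(234,164)),("purp",(185.5,229.5),(229,149)),("green",(261.5,182),(297,185)),("black",(180,187),(260,145))):
    print(n,*[np.round(x,1) for x in tri([ray(t,*a),ray(s,*b)])])
P=lambda x,y:atz(t,160+x/4,160+y/4,165)[:2]
d=P(243,60)-P(198,62);print("gripyaw",np.degrees(np.arctan2(d[1],d[0])))
Q=lambda x,y:atz(t,160+x/4,160+y/4,56)[:2]
d=Q(488,182)-Q(25,210);print("rack",np.degrees(np.arctan2(d[1],d[0])),Q(488,182),Q(25,210),Q(480,38),Q(18,70))
# hole centre
print("slot",np.mean([Q(212,83),Q(292,80),Q(295,165),Q(212,168)],0))
from scipy.spatial.transform import Rotation as R
print(R.from_rotvec(get_obs()["orientation"]).as_matrix().round(3))
```

```text
grip [560.2 199.2 167.4] [0.3 0.3]
rim [ 517.3 -131.   119.5] [1.2 1.2]
shims [ 516.  -129.    95.8] [2. 2.]
pink [420.8  75.5 166. ] [2.5 2.5]
red [438.6 189.  162.2] [1.3 1.3]
purp [450.4 262.2 155.1] [2.2 2.2]
green [566.8  99.8 116. ] [0.8 0.8]
black [549.2 289.2 120.2] [0.5 0.5]
gripyaw -86.34557552060123
rack -85.30019190794242 [520.80913624  50.86696206] [497.3241371  336.53225675] [611.3443918   57.67353426] [585.48848911 346.26970918]
slot [554.09613501 197.18236423]
[[-0.892  0.452 -0.001]
 [ 0.452  0.892 -0.001]
 [ 0.    -0.001 -1.   ]]
```

```bash
python3 -m jog '{"delta_rot":[[0,0,-0.14],[0,0,-0.27],[0,0,-0.41],[0,0,-0.54],[0,0,-0.54]],"translation":[[-45,-21,0],[-90,-42,0],[-135,-64,0],[-180,-85,0],[-205,-97,0]],"hand":[1,1,1,1,1]}'
python3 - <<'E'
from h import *
print(tool_delta(np.array([560,199,222])-get_obs()["ee_pos"]).round(1))
E
```

```text
t: 0.65
ee_pos: [422.8, 375.6, 222.5]
orientation: [0.116, -3.139, 0.001]
ft_force: [-0.6, 0.1, -0.2]
width: 88.1
[-123.8 -186.2    0.6]
```

```bash
python3 -m jog '{"delta_rot":[[0,0,0],[0,0,0],[0,0,0],[0,0,0],[0,0,0]],"translation":[[-27,-40,0],[-54,-80,0],[-81,-120,0],[-108,-160,0],[-124,-186,0]],"hand":[1,1,1,1,1]}'; python3 -m jog '{"delta_rot":[[0,0,0]],"translation":[[0,0,0]],"hand":[1]}'
python3 - <<'E'
from h import *
o=get_obs();c=snap("wrist","w1",None,1.4)
np.save("w1cal.npy",c,allow_pickle=True)
from scipy.spatial.transform import Rotation as R
print(o["ee_pos"],R.from_rotvec(o["orientation"]).as_matrix().round(3).tolist(),np.round(c["cam_to_world"],2).tolist())
E
```

```text
t: 1.15
ee_pos: [560.0, 199.1, 222.6]
orientation: [-0.109, 3.139, -0.001]
ft_force: [0.3, -0.4, 0.9]
width: 88.1
t: 1.25
ee_pos: [560.3, 198.6, 222.4]
orientation: [-0.105, 3.139, -0.001]
ft_force: [-0.8, 0.6, -1.0]
width: 87.8
[560.26040188 198.60517279 222.42287443] [[-0.998, -0.067, 0.0], [-0.067, 0.998, -0.001], [-0.0, -0.001, -1.0]] [[-0.07, -0.96, -0.26, 490.59], [1.0, -0.07, -0.02, 193.33], [-0.0, -0.26, 0.97, 384.22], [0.0, 0.0, 0.0, 1.0]]
```

View pics/w1.png

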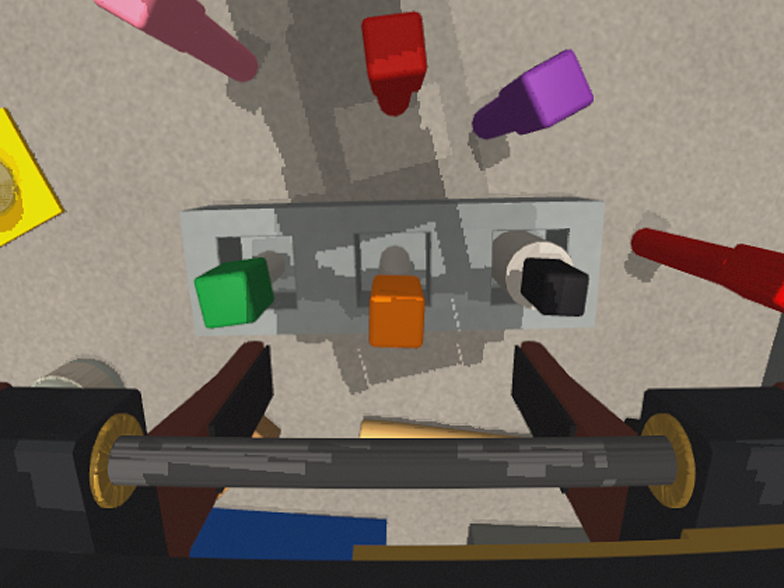

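The wrist view shows the orange grip's top face at centre (397,322) in the view, which is (283.5,230) in the raw picture. It lies almost square to the jaws, between green and black.

Run:
```python
from h import *
w=np.load("w1cal.npy",allow_pickle=True).item();t=optics.calibration("top");s=optics.calibration("side")
x,r=tri([ray(t,215.5,178.8),ray(s,277,147.3),ray(w,283.5,230)]);print(x,r,tri([ray(t,215.5,178.8),ray(w,283.5,230)]))
print(atz(w,283.5,230,171),atz(w,283.5,230,167))
# slot opening, at z=56: view corners
Q=lambda u,v:atz(w,u/1.4,v/1.4,56)[:2]
print("slot",np.mean([Q(355,233),Q(431,232),Q(430,306),Q(356,307)],0))
print("ends",np.mean([Q(183,211),Q(602,202),Q(602,327),Q(196,336)],0))
P=lambda u,v:atz(w,u/1.4,v/1.4,169)[:2]
d=P(424,298)-P(370,297);print("yaw",np.degrees(np.arctan2(d[1],d[0])),np.linalg.norm(d))
c=x.copy();c[2]=get_obs()["ee_pos"][2];print(tool_delta(c-get_obs()["ee_pos"]).round(1))
```

```text
[560.31742888 199.83459882 166.7640902 ] [np.float64(0.6757295574841499), np.float64(0.17860942930134166), np.float64(0.5265162700003893)] (array([562.23153783, 200.46956644, 159.76190755]), [np.float64(0.1088787017600171), np.float64(0.108878701759923)])
[558.73182557 200.17470062 171.        ] [560.01016812 200.30304807 167.        ]
slot [558.04747606 198.49075731]
ends [558.3031164  200.19424905]
yaw 92.81038387126813 24.95846647729101
[-1.3 -0.4 -0. ]
```

Grip top is at z ≈ 168 mm (171 expected from the text), and the xy is within about 1 mm of the TCP. I'll descend to TCP z ≈ 130 and close.

```bash
python3 -m jog '{"delta_rot":[[0,0,0],[0,0,0],[0,0,0],[0,0,0],[0,0,0]],"translation":[[-0.5,1,25],[-0.5,1,50],[-0.5,1,75],[-0.5,1,92],[-0.5,1,92]],"hand":[1,1,1,1,1]}'; python3 -m jog '{"delta_rot":[[0,0,0],[0,0,0],[0,0,0],[0,0,0],[0,0,0]],"translation":[[0,0,0],[0,0,0],[0,0,0],[0,0,0],[0,0,0]],"hand":[-1,-1,-1,-1,-1]}';python3 -m jog '{"delta_rot":[[0,0,0],[0,0,0],[0,0,0],[0,0,0],[0,0,0]],"translation":[[0,0,0],[0,0,0],[0,0,0],[0,0,0],[0,0,0]],"hand":[-1,-1,-1,-1,-1]}'
```

```text
t: 1.8
ee_pos: [556.1, 203.3, 128.1]
orientation: [0.114, -3.134, 0.002]
ft_force: [-0.1, 0.5, 0.6]
width: 87.7
t: 2.3
ee_pos: [559.0, 202.8, 131.3]
orientation: [-0.112, 3.139, 0.0]
ft_force: [-0.4, -0.1, -0.3]
width: 51.4
t: 2.8
ee_pos: [558.7, 202.7, 130.7]
orientation: [0.112, -3.139, 0.0]
ft_force: [-1.5, -0.1, 1.0]
width: 26.2
```

Gripped at 26.2 mm. The pose to return to is TCP ≈ (558.8,202.7,131). Lifting 150 mm.

```bash
python3 -m jog '{"delta_rot":[[0,0,0],[0,0,0],[0,0,0],[0,0,0],[0,0,0]],"translation":[[0,0,0],[0,0,-15],[0,0,-40],[0,0,-70],[0,0,-100]],"hand":[-1,-1,-1,-1,-1]}'; python3 -m jog '{"delta_rot":[[0,0,0],[0,0,0],[0,0,0],[0,0,0]],"translation":[[0,0,-30],[0,0,-50],[0,0,-50],[0,0,-50]],"hand":[-1,-1,-1,-1]}'
python3 - <<'E'
from h import *
print(tool_delta(np.array([517,-131,281])-get_obs()["ee_pos"]).round(1))
E
```

```text
t: 3.3
ee_pos: [558.5, 202.6, 232.3]
orientation: [0.112, -3.139, 0.0]
ft_force: [0.7, 0.3, -2.2]
width: 25.8
t: 3.7
ee_pos: [558.5, 202.6, 280.7]
orientation: [-0.112, 3.139, 0.0]
ft_force: [0.2, 0.8, -3.1]
width: 26.0
[ 6.510e+01 -3.299e+02 -3.000e-01]
```

```bash
python3 -m jog '{"delta_rot":[[0,0,0],[0,0,0],[0,0,0],[0,0,0],[0,0,0]],"translation":[[5,-25,0],[12,-60,0],[20,-100,0],[28,-140,0],[36,-180,0]],"hand":[-1,-1,-1,-1,-1]}'; python3 -m jog '{"delta_rot":[[0,0,0],[0,0,0],[0,0,0],[0,0,0],[0,0,0]],"translation":[[8,-40,0],[16,-80,0],[23,-115,0],[29,-150,0],[29,-150,0]],"hand":[-1,-1,-1,-1,-1]}'; python3 -m jog '{"delta_rot":[[0,0,0],[0,0,0]],"translation":[[0,0,0],[0,0,0]],"hand":[-1,-1]}';python3 - <<'E'
from h import *
c=snap("wrist","w2"); np.save("w2cal.npy",c,allow_pickle=True)
snap("side","s2");print(get_obs()["ee_pos"])
a=cv2.imread("pics/w2_full.png");b=cv2.imread("pics/s2_full.png")
cv2.imwrite("pics/w2s2.png",np.vstack([cv2.resize(a[80:300,100:500],(720,396),interpolation=2)[:300],cv2.resize(b[150:310,230:430],(720,576),interpolation=2)[:300]]))
cv2.imwrite("pics/s2c.png",cv2.resize(b[100:330,220:430],(730,800),interpolation=2)[:600])
E
```

```text
t: 4.2
ee_pos: [534.1, 19.2, 278.8]
orientation: [0.113, -3.136, 0.0]
ft_force: [0.3, -0.1, -1.7]
width: 25.9
t: 4.7
ee_pos: [516.0, -134.2, 279.0]
orientation: [0.106, -3.137, 0.0]
ft_force: [-0.4, -0.1, -1.3]
width: 25.6
t: 4.9
ee_pos: [516.9, -130.2, 279.7]
orientation: [0.112, -3.138, -0.001]
ft_force: [0.1, 0.6, -1.3]
width: 26.0
[ 517.27578711 -129.93764376  280.17465826]
```

View pics/w2.png

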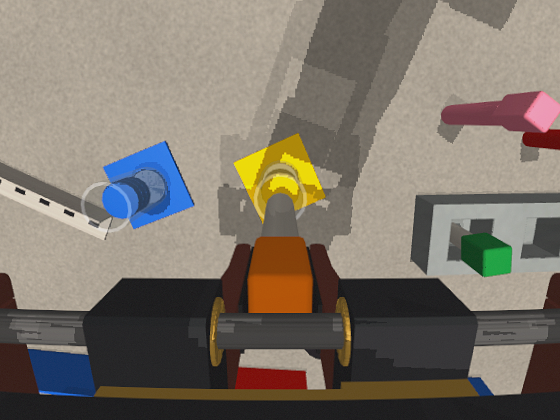

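View pics/s2_full.png

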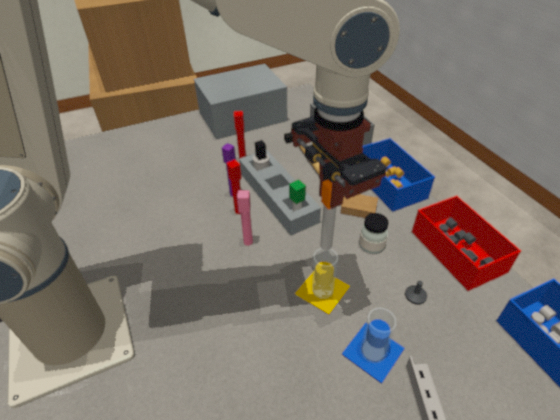

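6 pictures viewed. The rod is held upright above the yellow tube. In the wrist view, the rim is at about (280,193) with the rod's lower end at about (281,195). Next is one enlarged crop of both views.

Run:
```python
import cv2,numpy as np
a=cv2.imread("pics/w2_full.png");b=cv2.imread("pics/s2_full.png")
A=cv2.resize(a[125:245,220:340],(480,480),interpolation=cv2.INTER_CUBIC)
B=cv2.resize(b[195:275,300:350],(300,480),interpolation=cv2.INTER_CUBIC)
cv2.imwrite("pics/c2.png",np.hstack([A,B]))
```

```text
(no output)
```

View pics/c2.png

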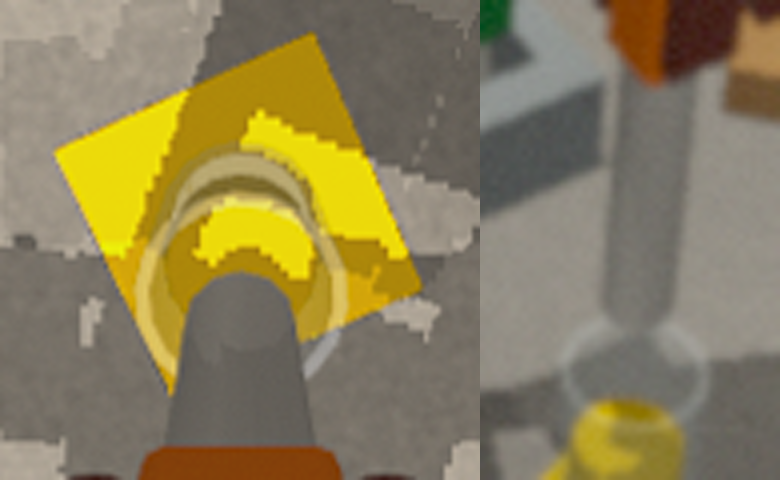

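The rim (outer edge) is at centre wrist (280.5,198.7) and side (326.2,256.8). The rod's lower-end centre is at wrist (280.5,205.8) and side (326.7,246.5).

Run:
```python
from h import *
w=np.load("w2cal.npy",allow_pickle=True).item();t=optics.calibration("top");s=optics.calibration("side")
print("rim",tri([ray(w,280.5,198.7),ray(s,326.2,256.8)]),tri([ray(w,280.5,198.7),ray(s,326.2,256.8),ray(t,360.8,205.2)]),atz(w,280.5,198.7,120))
print("end",tri([ray(w,280.5,205.8),ray(s,326.7,246.5)]),atz(w,280.5,205.8,156))
P=lambda u,v:atz(w,220+u/4,125+v/4,1)[:2]
c=[P(55,153),P(315,34),P(421,288)];print("foot",(c[0]+c[2])/2,np.linalg.norm(c[0]-c[1]),np.linalg.norm(c[2]-c[1]))
```

```text
rim (array([ 519.56529187, -130.15356322,  117.63856819]), [np.float64(0.5726642123397574), np.float64(0.5726642123399935)]) (array([ 518.08951198, -130.68144514,  119.06908114]), [np.float64(0.9056684026155725), np.float64(1.4978687229437198), np.float64(1.9297542357867266)]) [ 518.49119251 -130.01146749  120.        ]
end (array([ 518.45875355, -130.26518202,  150.73372908]), [np.float64(0.4507451077971264), np.float64(0.4507451077973726)]) [ 516.74392939 -130.23263886  156.        ]
foot [ 520.46767491 -130.13096775] 90.55117293272954 88.81740636481688
```

Offset is about 1.5 mm in x, against roughly 10 mm of clearance. Correcting it and descending into the tube.

```bash
python3 -m jog '{"delta_rot":[[0,0,0],[0,0,0],[0,0,0],[0,0,0],[0,0,0]],"translation":[[-1.5,0,5],[-1.5,0,15],[-1.5,0,25],[-1.5,0,35],[-1.5,0,40]],"hand":[-1,-1,-1,-1,-1]}'; for i in 1 ; do python3 -m jog '{"delta_rot":[[0,0,0],[0,0,0],[0,0,0],[0,0,0],[0,0,0]],"translation":[[0,0,4],[0,0,8],[0,0,12],[0,0,16],[0,0,20]],"hand":[-1,-1,-1,-1,-1]}'; done; python3 -m jog '{"delta_rot":[[0,0,0],[0,0,0],[0,0,0],[0,0,0],[0,0,0]],"translation":[[0,0,4],[0,0,8],[0,0,12],[0,0,16],[0,0,20]],"hand":[-1,-1,-1,-1,-1]}'
```

```text
t: 5.5
ee_pos: [518.2, -130.6, 239.0]
orientation: [0.112, -3.137, -0.001]
ft_force: [-0.2, 0.0, -2.9]
width: 25.6
t: 6.0
ee_pos: [519.0, -131.0, 220.5]
orientation: [-0.112, 3.139, -0.0]
ft_force: [0.3, 0.2, -1.9]
width: 25.6
t: 6.5
ee_pos: [519.1, -131.0, 201.1]
orientation: [-0.112, 3.139, -0.0]
ft_force: [-2.0, -0.1, 7.4]
width: 25.7
```

Contact force is about 9.5 N net, so the stack is sliding. Continuing.

```bash
python3 -m jog '{"delta_rot":[[0,0,0],[0,0,0],[0,0,0],[0,0,0],[0,0,0]],"translation":[[0,0,4],[0,0,8],[0,0,12],[0,0,16],[0,0,20]],"hand":[-1,-1,-1,-1,-1]}'; python3 -m jog '{"delta_rot":[[0,0,0],[0,0,0],[0,0,0],[0,0,0],[0,0,0]],"translation":[[0,0,1.5],[0,0,3],[0,0,4.5],[0,0,6],[0,0,7.5]],"hand":[-1,-1,-1,-1,-1]}'
```

```text
t: 7.0
ee_pos: [519.1, -131.0, 181.3]
orientation: [-0.112, 3.139, -0.0]
ft_force: [-2.2, 0.6, 6.1]
width: 26.0
t: 7.5
ee_pos: [519.1, -131.0, 173.9]
orientation: [-0.112, 3.139, -0.0]
ft_force: [-2.2, 1.0, 6.8]
width: 26.1
```

```bash
python3 -m jog '{"delta_rot":[[0,0,0],[0,0,0],[0,0,0],[0,0,0]],"translation":[[0,0,1],[0,0,2],[0,0,3],[0,0,4]],"hand":[-1,-1,-1,-1]}'; python3 -m jog '{"delta_rot":[[0,0,0],[0,0,0]],"translation":[[0,0,1],[0,0,1]],"hand":[-1,-1]}'; python3 -m jog '{"delta_rot":[[0,0,0],[0,0,0]],"translation":[[0,0,1],[0,0,1]],"hand":[-1,-1]}'
```

```text
t: 7.9
ee_pos: [519.1, -131.0, 169.9]
orientation: [-0.112, 3.139, -0.0]
ft_force: [-1.8, 1.4, 6.6]
width: 26.3
t: 8.1
ee_pos: [519.1, -131.0, 168.7]
orientation: [-0.112, 3.139, -0.0]
ft_force: [-2.3, 0.3, 5.1]
width: 26.1
t: 8.3
ee_pos: [519.1, -131.0, 167.8]
orientation: [-0.112, 3.139, -0.0]
ft_force: [-1.7, -0.3, 5.7]
width: 26.0
```

```bash
python3 -m jog '{"delta_rot":[[0,0,0],[0,0,0]],"translation":[[0,0,0.6],[0,0,0.6]],"hand":[-1,-1]}'; python3 -m jog '{"delta_rot":[[0,0,0],[0,0,0]],"translation":[[0,0,0.6],[0,0,0.6]],"hand":[-1,-1]}';python3 -m jog '{"delta_rot":[[0,0,0],[0,0,0]],"translation":[[0,0,0.6],[0,0,0.6]],"hand":[-1,-1]}'
```

```text
t: 8.5
ee_pos: [519.1, -131.0, 167.2]
orientation: [-0.112, 3.139, -0.0]
ft_force: [-1.8, 0.7, 5.3]
width: 25.7
t: 8.7
ee_pos: [519.1, -131.0, 166.6]
orientation: [-0.112, 3.139, -0.0]
ft_force: [-1.0, -0.0, 4.8]
width: 26.1
t: 8.9
ee_pos: [519.2, -131.0, 166.6]
orientation: [-0.112, 3.139, -0.0]
ft_force: [-3.7, 1.3, 10.7]
width: 25.7
```

```bash
python3 -m jog '{"delta_rot":[[0,0,0],[0,0,0]],"translation":[[0,0,0.3],[0,0,0.3]],"hand":[-1,-1]}'; python3 -m jog '{"delta_rot":[[0,0,0],[0,0,0],[0,0,0],[0,0,0],[0,0,0]],"translation":[[0,0,0],[0,0,0],[0,0,0],[0,0,0],[0,0,0]],"hand":[-1,-1,-1,-1,-1]}'
python3 - <<'E'
from h import *
snap("side","s3",(290,200,370,310),5)
E
```

```text
t: 9.1
ee_pos: [519.3, -131.0, 166.5]
orientation: [-0.112, 3.139, -0.0]
ft_force: [-3.5, 0.7, 13.6]
width: 25.8
t: 9.6
ee_pos: [519.3, -131.0, 166.5]
orientation: [-0.112, 3.139, -0.0]
ft_force: [-3.9, 1.1, 13.3]
width: 25.8
```

View pics/s3.png

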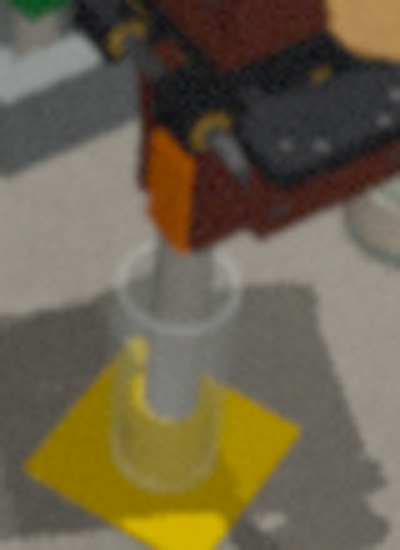

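8 pictures viewed. The shims are at the bottom of the tube under the rod, with about 15 N held and no further travel. Lifting out and going back.

```bash
python3 -m jog '{"delta_rot":[[0,0,0],[0,0,0],[0,0,0],[0,0,0],[0,0,0]],"translation":[[0,0,-5],[0,0,-25],[0,0,-50],[0,0,-80],[0,0,-110]],"hand":[-1,-1,-1,-1,-1]}'; python3 -m jog '{"delta_rot":[[0,0,0],[0,0,0]],"translation":[[0,0,-6],[0,0,-6]],"hand":[-1,-1]}'
python3 - <<'E'
from h import *
print(tool_delta(np.array([558.6,202.6,281])-get_obs()["ee_pos"]).round(1))
E
```

```text
t: 10.15
ee_pos: [518.6, -130.9, 275.8]
orientation: [0.112, -3.139, -0.0]
ft_force: [0.5, -0.3, -2.8]
width: 25.9
t: 10.35
ee_pos: [519.3, -131.1, 281.5]
orientation: [-0.112, 3.138, -0.001]
ft_force: [-0.7, 0.3, -3.0]
width: 25.5
[-62.9 330.    0.4]
```

```bash
python3 -m jog '{"delta_rot":[[0,0,0],[0,0,0],[0,0,0],[0,0,0],[0,0,0]],"translation":[[-5,25,0],[-12,60,0],[-20,100,0],[-28,140,0],[-36,180,0]],"hand":[-1,-1,-1,-1,-1]}'; python3 -m jog '{"delta_rot":[[0,0,0],[0,0,0],[0,0,0],[0,0,0],[0,0,0]],"translation":[[-7,40,0],[-14,80,0],[-21,115,0],[-27,148,0],[-27,148,0]],"hand":[-1,-1,-1,-1,-1]}'; python3 -m jog '{"delta_rot":[[0,0,0],[0,0,0]],"translation":[[0,0,0],[0,0,0]],"hand":[-1,-1]}';python3 - <<'E'
from h import *
c=snap("wrist","w4"); a=snap("side","s4")
A=cv2.imread("pics/w4_full.png");B=cv2.imread("pics/s4_full.png")
A=cv2.resize(A[130:250,220:340],(480,480),interpolation=cv2.INTER_CUBIC)
B=cv2.resize(B[130:240,240:320],(320,440),interpolation=cv2.INTER_CUBIC)
cv2.imwrite("pics/c4.png",np.hstack([A,np.vstack([B,B[:40]*0])]))
E
```

```text
t: 10.85
ee_pos: [540.9, 52.6, 278.7]
orientation: [0.111, -3.136, 0.0]
ft_force: [0.3, -0.3, -3.3]
width: 25.9
t: 11.35
ee_pos: [557.6, 204.0, 278.4]
orientation: [0.117, -3.137, -0.0]
ft_force: [-0.1, -0.1, -2.1]
width: 25.8
t: 11.55
ee_pos: [557.7, 199.7, 279.6]
orientation: [0.111, -3.137, 0.002]
ft_force: [0.3, -0.7, -2.0]
width: 25.8
```

View pics/c4.png

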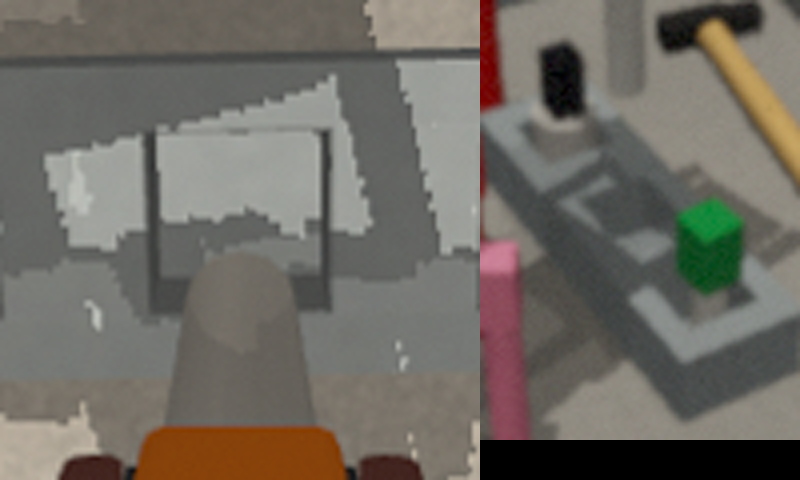

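The middle slot spans crop (147–331, 130–312) and the rod's lower-end centre is at (241,305), above it. Checking the parallax.

Run:
```python
from h import *
w=optics.calibration("wrist")
P=lambda u,v,z:atz(w,220+u/4,130+v/4,z)
print(np.mean([P(147,130,56),P(331,130,56),P(331,312,56),P(147,312,56)],0),P(241,305,154),get_obs()["ee_pos"])
```

```text
[558.98864329 198.63983654  56.        ] [559.11526502 199.17723785 154.        ] [558.11946555 199.52748562 280.40553264]
```

```bash
python3 -m jog '{"delta_rot":[[0,0,0],[0,0,0],[0,0,0],[0,0,0],[0,0,0]],"translation":[[0,0,15],[0,0,40],[0,0,65],[0,0,90],[0,0,115]],"hand":[-1,-1,-1,-1,-1]}'; python3 -m jog '{"delta_rot":[[0,0,0],[0,0,0],[0,0,0],[0,0,0],[0,0,0]],"translation":[[0,0,10],[0,0,20],[0,0,27],[0,0,31],[0,0,32]],"hand":[-1,-1,-1,-1,-1]}'; python3 -m jog '{"delta_rot":[[0,0,0],[0,0,0]],"translation":[[0,0,1],[0,0,1]],"hand":[-1,-1]}'
```

```text
t: 12.15
ee_pos: [558.0, 199.8, 164.3]
orientation: [0.11, -3.139, 0.0]
ft_force: [0.0, 0.5, -2.2]
width: 25.8
t: 12.65
ee_pos: [558.6, 200.8, 134.2]
orientation: [-0.112, 3.139, 0.0]
ft_force: [0.5, -1.0, -1.7]
width: 26.1
t: 12.85
ee_pos: [558.7, 200.9, 133.6]
orientation: [-0.112, 3.139, 0.0]
ft_force: [-0.3, 0.0, -2.9]
width: 25.8
```

```bash
python3 -m jog '{"delta_rot":[[0,0,0],[0,0,0]],"translation":[[0,0,1],[0,0,1]],"hand":[-1,-1]}'; python3 -m jog '{"delta_rot":[[0,0,0],[0,0,0]],"translation":[[0,0,1],[0,0,1]],"hand":[-1,-1]}'; python3 -m jog '{"delta_rot":[[0,0,0],[0,0,0]],"translation":[[0,0,0.7],[0,0,0.7]],"hand":[-1,-1]}'
```

```text
t: 13.05
ee_pos: [558.5, 200.8, 132.3]
orientation: [-0.112, 3.139, 0.0]
ft_force: [0.2, -0.6, -2.5]
width: 25.5
t: 13.25
ee_pos: [558.3, 200.7, 131.0]
orientation: [0.112, -3.14, 0.0]
ft_force: [-0.3, 0.8, -3.1]
width: 26.0
t: 13.45
ee_pos: [558.5, 200.7, 130.7]
orientation: [-0.112, 3.139, 0.0]
ft_force: [-1.1, 1.0, 1.6]
width: 26.1
```

Touching the slot floor: the force went from −2.5 N to +1.6 N. Releasing gently and backing straight up.

```bash
python3 -m jog '{"delta_rot":[[0,0,0],[0,0,0],[0,0,0],[0,0,0],[0,0,0]],"translation":[[0,0,0],[0,0,0],[0,0,0],[0,0,0],[0,0,0]],"hand":[-0.3,0,0.3,0.6,1]}'; python3 -m jog '{"delta_rot":[[0,0,0],[0,0,0],[0,0,0],[0,0,0],[0,0,0]],"translation":[[0,0,0],[0,0,0],[0,0,0],[0,0,0],[0,0,0]],"hand":[1,1,1,1,1]}'
```

```text
t: 13.95
ee_pos: [558.4, 200.7, 130.4]
orientation: [-0.112, 3.14, -0.0]
ft_force: [-0.4, 0.9, -0.0]
width: 59.2
t: 14.45
ee_pos: [558.4, 200.7, 130.4]
orientation: [0.112, -3.14, -0.0]
ft_force: [-0.5, -0.9, 0.1]
width: 87.7
```

```bash
python3 -m jog '{"delta_rot":[[0,0,0],[0,0,0],[0,0,0],[0,0,0],[0,0,0]],"translation":[[0,0,-10],[0,0,-35],[0,0,-60],[0,0,-90],[0,0,-120]],"hand":[1,1,1,1,1]}'; python3 -m jog '{"delta_rot":[[0,0,0],[0,0,0],[0,0,0],[0,0,0],[0,0,0]],"translation":[[0,0,0],[0,0,0],[0,0,0],[0,0,0],[0,0,0]],"hand":[1,1,1,1,1]}'
python3 - <<'E'
from h import *
snap("side","s5",(215,90,435,390),2)
E
```

```text
t: 14.95
ee_pos: [558.3, 200.6, 252.2]
orientation: [-0.112, 3.139, 0.0]
ft_force: [1.1, 0.5, -0.9]
width: 87.7
t: 15.45
ee_pos: [557.9, 200.5, 249.3]
orientation: [0.112, -3.138, 0.001]
ft_force: [-0.3, 1.1, -0.6]
width: 88.4
```

View pics/s5.png

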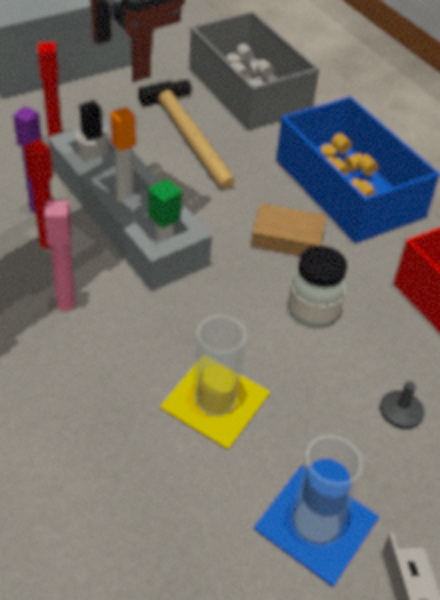

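The rod stands upright in the middle slot, with the grip at (122,128) in the view. The yellow shims sit at the bottom (218,388), the blue shims are unchanged, and the gripper is clear. Handing in.

```bash
python3 -c "from workcell import ctrl; print(ctrl.close_job())"
```

```text
the job is handed in; nothing more can be done
None
```

I pushed the yellow shims to the bottom of their tube with the orange-grip rod and stood the rod back in the rack's middle slot. The job is handed in, and no verdict was reported.

- **Push:** at the bottom the rod stopped dead with the TCP at z = 166.5 mm. It held about 15 N on the shims for 0.5 s and did not move further.
- **Rod returned:** I released it within about 2 mm of where it was gripped. The last side picture shows it upright in its slot with the gripper clear above it.
- **Shims:** the same picture shows the yellow shims on the tube's floor. The blue shims look as they did at the start; I checked them by eye only.
- **Time:** about 15.5 s on the robot's clock, against the 58 s limit.
- **Disagreement:** the first height estimate of the grip's top was about 167 mm, where the text gives 171 mm. The gap did not affect the grasp.

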